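# Press a gift box: load, shut the guard, work the pedal

## Robot

A 6-joint arm with a two-finger parallel gripper is mounted at the origin on the work surface. World frame = base frame: x ahead of the robot, y to its left, z up, the work surface at z = 0. Lengths are in m, angles in rad, forces in N, time in s.
With the tool pointing down it reaches from about 0.375 to 0.975 m from the base axis. Payload 3.8 kg.
Tool frame: the origin (TCP) lies at the very end of the fingers, on their centre line; the grasp point (between the pads) lies 19 mm behind it; z points along the fingers, y is the line along which they close (so a half turn about z gives the same grasp; the last joint's range is limited). The gripper opens to 85 mm and grips with 20 to 120 N. Pads are 22 mm wide; open, the fingers measure 114 mm over their backs; the gripper's body (76 mm by 85 mm) begins 54 mm behind the grasp point. The pads swing forward as they close: fully open they stand 13 mm farther back than shut.
Start: joints at [1.178, 0.264, 1.604, -0, 1.274, -0.037], TCP at [0.235, 0.633, 0.231] pointing down, gripper open.
Joint ranges: [-2.63, 2.63], [-0.94, 2.18], [0.31, 2.57], [-1.31, 4.45], [0, 2.66], [-2.55, 2.55]. Speed limits (rad/s): [2.57, 2.57, 3.14, 3.14, 3.14, 3.14].

## Interface

Orientations are given as a rotation vector (axis times angle).
In Python, from workcell import bot, vision gives the robot as it stands. The module is installed in compiled form; this text tells all that it offers.
- The arm moves only by the tool play_rows, never from a script. Its argument "moves" is a list that holds one entry, the list of rows, each a list of 7 numbers: the turn, a rotation vector about the tool's x, y, z as a fraction of full scale, then the shift along the tool's x, y, z as a fraction of full scale, then the finger opening in mm, from 0 to 85.4. In form: [[[ax, ay, az, x, y, z, jaw], ...]]. A call has 1 to 5 rows; each row shifts and turns the commanded pose from where the row before left it, along the tool's axes as they then stand; what a row does not reach is not made up. Full scale, the value 1, is 0.1 m for a shift and 0.5 rad for a turn. A row lasts 1/12 s, in which the tool goes at most 41.7 mm and 7.16 degrees, less where a joint would pass 70% of its speed; a pose out of reach is approached as far as the arm can. A call with a number of a shift or a turn outside -1 to 1 is refused whole. A call with a gripper value outside its range is refused whole. The fingers move at their own pace and stop on an object; "newtons" is the grip in N (left out, the last holds). Time passes only in rows, so rows that do not move let the fingers close. It gives the time, the measured TCP pose, the force, the opening and the grip force at its end, in the units of the state.
- bot.read_state(): the state, without advancing time (a new reading comes with each control period).
- vision.read_camera(name): name is "scene" or "top" or "wrist"; returns a dict with "image" (400x640x3 uint8, red, green, blue), "depth" (400x640 float32, m along the optical axis (not along the pixel's ray), 0 where there is no reading), "K" (3x3 intrinsics, pixels), "dist" ([k1, k2, p1, p2, k3] as OpenCV has them; the pictures are not rectified), "R" (3x3) and "t" (3): a world point X has camera coordinates R X + t. Camera axes: x right, y down, z forward; pixel columns grow to the right and rows downward; lengths in m; the calibration is good to about 2 mm. A picture is of the moment at which its call begins.
- bot.finish_job(): hands the job in; it is judged then, once.
The state is a dict: "time": time; "q": joint angles; "joint_vel": joint speeds; "joint_torque": joint torques, N m; "tool_pos": TCP position; "tcp_rot": TCP orientation; "wrist_force": force on the tool from outside, world axes, zero at the start; "torque": the same for the moment, N m; "width": opening from 0.0 (shut) to 1.0 (fully open); "grip_force": force on a finger pad.
Only numpy, scipy, OpenCV 4.12 (cv2) and the standard library are available. Lean on these libraries where they do the work, as an engineer would, in place of code of your own. Each camera call takes 0.05 s, during which the arm holds its last target. There are 200 camera calls.

## Task

Stand the long dark-brown carton squarely in the middle of the press's black pad, lengthwise with the pad and wholly on it, and let go of it. Then push the press's guard door shut until it clicks home in its catch, and only after that press the pedal under the guard grid right down to its stop, hold it down for about a second and let it come up again. Never tread the pedal while the door is open, and leave everything else on the bench where it stands.

Things in the scene. Friction and masses are not known exactly. Their poses are not given: they have to be found in the camera images.
- box: the long closed carton to be pressed: dark brown, 56 wide (its x) x 130 long (its y) x 70 tall, about 0.25 kg; origin at the centre of its underside. It stands on the bench in front of the robot, the longer of the two dark-brown cartons, at any yaw
- press: bench press, fixed, left or right of the middle; origin under its pad's centre, at bench height; x from its door to its back, z up. Bed 40 high, x -112 to 178, y +-132, open above. Fences at y = +-122, 8 thick, top 116 high; ram housing x 92 to 170, 124 high; ram plate face at x = 73, coming 39 forward as the pedal goes down. Door across the front at x = -90
- press_pad (a point): centre of the top of the press's black pad, 46 above the bench; the pad is 76 (press x) x 150 (press y)
- catch_block (a point): middle of the top of the catch housing beside the shut door's free edge, 22 x 26, 70 above the bench
- door (a joint): angle of the guard door, rad: 0 shut, up to 1.5 open towards -x of the press. Panel 10 thick, 45 to 126 above the bench, reaching 205 from its hinge (press x = -90, y = 112) towards press -y when shut. It stays where it is left; over the last 0.08 rad it is pushed past a spring ball catch with about 5 N, which then holds it at 0
- door_hinge (a point): on the door's hinge axis, 85 above the bench
- door_push (a point): on the door's outer face, 165 from the hinge axis and 100 above the bench; its x axis points into the face (towards the press's inside when shut), its -y axis from hinge to free edge
- pedal_unit: pedal under a guard grid, fixed, on the other side from the press; origin at its underside's centre, bench height, x from mouth to back. Base 190 (x) x 170 (y), 12 thick. Flat guard grid over x -58 to 95, y +-62, 116 to 124 high, too low for a gripper to press from straight above; on posts at the back, front and sides open: reach in slantwise from the front, under it
- pedal (a joint): pedal angle, rad: 0 up, 0.2 at its stop; a spring brings it up. Needs about 5 N at the start and 12 N at the stop, at pedal_pad
- pedal_pad (a point): on top of the steel tread, mid-width, 18 from its front edge; it goes 26 down. The tread is 150 long, 110 wide, 10 thick, hinged at its back at x = 70 of the pedal unit, 30 above the bench; up, its front edge is about 60 above the bench
- small_box: plain dark-brown cube-like carton, 70 x 70 x 65 tall; bystander (mm); origin at the centre of its underside
- gift_box: gift box with a lid, 90 x 90 x 130 tall; bystander (mm); origin at the centre of its underside
- glue_jar: white jar, 72 diameter, 100 tall; bystander (mm); origin at the centre of its underside
- tape_roll: roll of tape lying flat, 90 outside diameter, 24 tall; bystander (mm); origin at the centre of its underside
- brush: glue brush 150 long lying on the bench along its x; bystander (mm); origin at the centre of its underside
There are look-alikes about, which are no part of the job. Leave any orange, purple or red look-alike of the box alone.

How it is judged:
On the way, in this order (a step that is already met when the one before it is completed fails the run):
1. the carton stands released on the pad: centre within 15 mm of the pad's centre in each direction, square within 0.15 rad (x of box in the frame of press between -0.015 and 0.015 m and y of box in the frame of press between -0.015 and 0.015 m and z of box in the frame of press between 0.04 and 0.052 m and angle between the y axis of box and the y axis of press, either way round below 0.15 rad and angle between box's own z axis and vertical below 0.1 rad and contact force between the fingers and box below 0.3 N and linear speed of box below 0.03 m/s), for 0.2 s.
2. the guard door is home in its catch (below 0.02 rad) with the carton on the pad (x of box in the frame of press between -0.015 and 0.015 m and y of box in the frame of press between -0.015 and 0.015 m and z of box in the frame of press between 0.04 and 0.052 m and angle between the y axis of box and the y axis of press, either way round below 0.15 rad and angle between box's own z axis and vertical below 0.1 rad and value of joint door below 0.02 rad), for 0.3 s.
3. the pedal is held at its stop (above 0.185 rad) with the door home (value of joint pedal above 0.185 rad and value of joint door below 0.02 rad), for 0.3 s.
At the end, for the whole second after the job is handed in: the carton stands on the pad within 15 mm of its centre in each direction and square within 0.15 rad, at rest; the door is below 0.02 rad; the pedal is up again (below 0.02 rad) (all of step 2 and linear speed of box below 0.02 m/s and value of joint pedal below 0.02 rad); the robot touches nothing.
It fails at once if the pedal goes down more than 0.08 rad while the door is open by more than 0.04 rad (value of joint pedal above 0.08 rad and value of joint door above 0.04 rad).
It fails at once if a bystander is moved by more than 30 mm or tipped (distance of any of small_box, gift_box, glue_jar, tape_roll, brush from where it was at the start of the episode above 0.03 m or angle between any of small_box, gift_box, glue_jar, tape_roll, brush's own z axis and vertical above 0.4 rad).
It also fails if it takes over 70 s, if anything falls off the work surface, if the arm or the gripper's body presses on something with over 40 N, if the wrist force passes 120 N, or if a joint passes its speed limit or range.

## Working session

There is one attempt and no reset: what is moved stays moved. The work goes in short steps, Python scripts to look and compute and a tool call to move; the robot and the scene stay as the last step left them, time stands still between calls to the robot, and variables do not carry over. Pictures are saved under pics/ and viewed, at most 10 in all, crops included, and the job is handed in when it is done.

Besides the shell and the picture viewer there is one more tool, called after "Call:" as a command line: name --argument value ..., lists and objects as JSON in quotes. play_rows: Moves the arm, as the interface text tells. Its arguments: {"type":"object","properties":{"moves":{"type":"array","items":{"type":"array","items":{"type":"array","items":{"type":"number"}}}},"newtons":{"type":"number"}},"required":["moves"]}

```bash
mkdir -p pics
cat > h.py <<'E'
import numpy as np, cv2, pickle
from scipy.spatial.transform import Rotation as R
from workcell import bot, vision
def cam(n):
    c=vision.read_camera(n); pickle.dump(c,open(f'{n}.pkl','wb')); return c
def cloud(c):
    h,w=c['depth'].shape
    u,v=np.meshgrid(np.arange(w),np.arange(h))
    p=cv2.undistortPoints(np.stack([u,v],-1).reshape(-1,1,2).astype(np.float64),c['K'],np.array(c['dist'])).reshape(h,w,2)
    d=c['depth']; X=np.dstack([p[...,0]*d,p[...,1]*d,d])
    return (X-np.array(c['t']))@np.array(c['R'])
E
python3 - <<'E'
from h import *
for n in('top','scene'):
    c=cam(n); cv2.imwrite(f'pics/{n}1.png',c['image'][...,::-1]); print(c['R'],c['t'])
print(bot.read_state())
E
```

```text
[[ 0.00812566 -0.99995264 -0.00535672]
 [-0.97670995 -0.00678795 -0.21445653]
 [ 0.21441001  0.00697456 -0.97671885]] [0.04862019 0.51554571 1.48099806]
[[ 0.19127572  0.98152338 -0.0050451 ]
 [ 0.81020041 -0.16078622 -0.56366931]
 [-0.55406579  0.10372871 -0.82598514]] [-0.15336274 -0.31611974  1.76754621]
{'time': 0.1, 'q': array([ 1.17812245e+00,  2.64692721e-01,  1.60523461e+00, -7.15471007e-06,
        1.27370975e+00, -3.69105299e-02]), 'joint_vel': array([ 5.30496773e-04,  8.13981803e-06, -3.75735368e-03, -5.45533004e-05,
       -7.49536279e-04,  2.40503479e-04]), 'joint_torque': array([ 5.14052442e-05, -5.16710365e+01, -3.68586588e+01,  1.50485585e-04,
        6.39324731e-03, -5.81306182e-06]), 'tool_pos': array([0.234864  , 0.63211685, 0.23007801]), 'tcp_rot': array([-0.55580989, -3.09159734,  0.00313945]), 'wrist_force': array([-0.23190812, -0.24055851,  0.47275099]), 'torque': array([-0.01162168,  0.00511636, -0.02523454]), 'grip_force': 0.0, 'width': 1.0038804953029516}
```

View pics/top1.png

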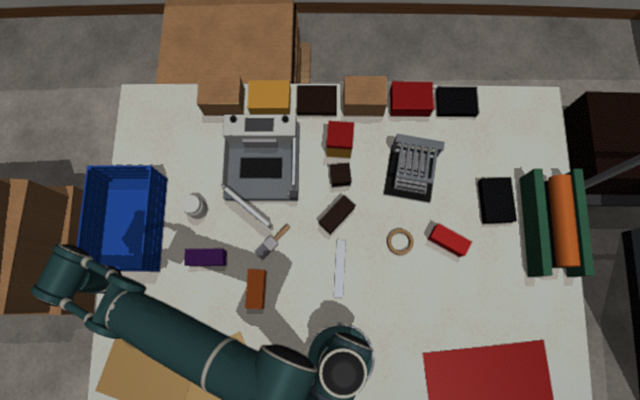

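View pics/scene1.png

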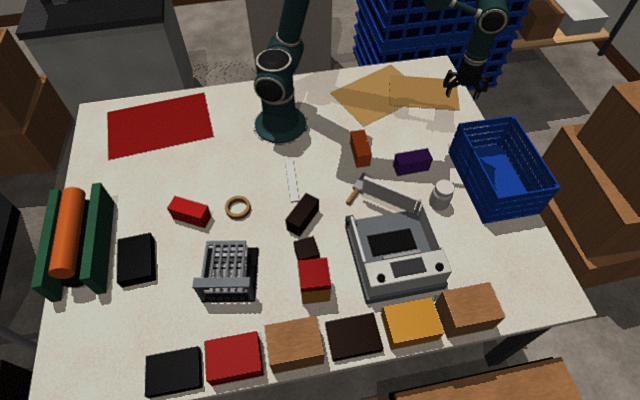

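The top picture shows these candidates for the carton:
- Dark-brown long carton at (337,214): chosen.
- Dark-brown cube at (341,174): `small_box`.
- Purple (205,257), orange (256,289) and red (449,240) look-alikes.
- Black box at (496,200) and a dark carton in the back row at (317,99).

The press is at (260,165) with its door ajar from (227,190) to (268,225). The pedal unit is at (413,168) with its mouth towards the robot. In the scene picture the carton is at (303,213).

```bash
cat > m.py <<'E'
from h import *
for n,roi in (('top',(310,190,365,240)),('scene',(280,190,325,240))):
    c=pickle.load(open(n+'.pkl','rb')); P=cloud(c)
    a,b,d,e=roi; Q=P[b:e,a:d].reshape(-1,3); I=c['image'][b:e,a:d].reshape(-1,3)
    t=Q[(Q[:,2]>.055)&(Q[:,2]<.09)]
    r=cv2.minAreaRect((t[:,:2]*1000).astype(np.float32)); print(n,'box',r,np.median(t[:,2]),len(t))
    X=P.reshape(-1,3); col=c['image'].reshape(-1,3).astype(int)
    def rect(m,s):
        t=X[m]; 
        if len(t)>5: print(n,s,cv2.minAreaRect((t[:,:2]*1000).astype(np.float32)),np.median(t[:,2]),len(t))
    W=(X[:,0]>.4)&(X[:,0]<1.1)
    press=W&(X[:,1]>.1)&(X[:,1]<.45)
    rect(press&(col.max(1)<40)&(abs(X[:,2]-.046)<.008)&(X[:,0]>.65),'pad')
    rect(press&(X[:,2]>.120)&(X[:,2]<.135)&(X[:,0]>.82),'housing')
    rect(press&(X[:,2]>.105)&(X[:,2]<.135)&(X[:,0]<.70),'door')
    rect(press&(abs(X[:,2]-.116)<.005)&(X[:,0]>.68)&(X[:,0]<.83),'fences')
    ped=W&(X[:,1]>-.5)&(X[:,1]<-.15)
    rect(ped&(X[:,2]>.112)&(X[:,2]<.13),'grid')
    rect(ped&(X[:,2]>.006)&(X[:,2]<.018)&(X[:,1]>-.45)&(col.max(1)<70),'base')
    rect(ped&(X[:,2]>.03)&(X[:,2]<.07)&(X[:,1]>-.37)&(X[:,0]>.6),'tread')
    cv2.imwrite(f'pics/{n}_crop.png',np.hstack([cv2.resize(c['image'][p:p+100,q:q+130,::-1],(400,308),interpolation=2) for p,q in ([(120,210),(130,350)] if n=='top' else [(170,335),(210,190)])]))
E
python3 m.py
```

```text
top box ((480.33673095703125, 11.837051391601562), (57.447608947753906, 129.65081787109375), 47.79191207885742) 0.06956257620925524 634
top pad ((788.6488037109375, 196.95567321777344), (132.279296875, 399.4751892089844), 54.766082763671875) 0.045071646643485 469
top door ((562.6881103515625, 280.88067626953125), (250.93020629882812, 274.1309814453125), 89.94463348388672) 0.12165310989100371 435
top fences ((749.8405151367188, 281.302490234375), (137.52789306640625, 250.6974334716797), 0.2660820186138153) 0.11862439687138454 623
top grid ((757.6715087890625, -258.2959289550781), (373.3297424316406, 179.35411071777344), 6.318744659423828) 0.12376559160231312 1094
top base ((678.7894287109375, -300.8818359375), (266.4268798828125, 560.6641845703125), 85.36541748046875) 0.012241568425750013 857
top tread ((789.5321044921875, -259.9825439453125), (218.2544708251953, 378.76031494140625), 89.61332702636719) 0.05208209911025156 1283
scene box ((502.0684814453125, 3.9105453491210938), (104.79209899902344, 185.9276885986328), 73.97102355957031) 0.07119781763948428 648
scene pad ((779.3997192382812, 182.995849609375), (175.7920684814453, 403.0432434082031), 55.43649673461914) 0.04595504612782287 631
scene door ((562.6046142578125, 281.2345886230469), (255.12855529785156, 273.8680114746094), 89.89323425292969) 0.11861556186026377 669
scene fences ((749.7169799804688, 280.84295654296875), (138.18356323242188, 254.61337280273438), 0.15333913266658783) 0.11880142819886415 516
scene grid ((742.5531616210938, -260.1788330078125), (342.62457275390625, 175.5384063720703), 5.740215301513672) 0.12505520986057003 1405
scene base ((689.1981201171875, -296.440673828125), (297.6239318847656, 573.7196655273438), 89.17801666259766) 0.012830867662482651 1084
scene tread ((788.429931640625, -262.1985778808594), (376.26080322265625, 219.0950469970703), 0.6676413416862488) 0.0591228593912041 1921
```

View pics/top_crop.png

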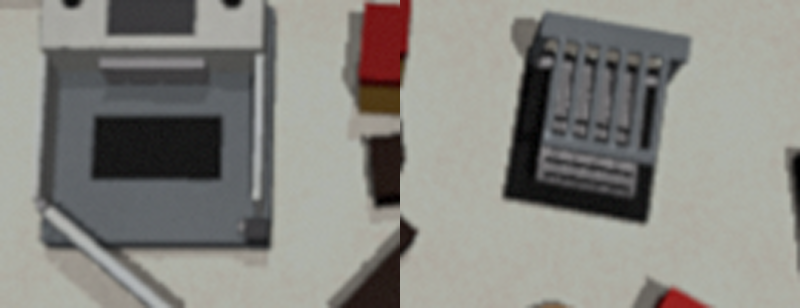

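View pics/scene_crop.png

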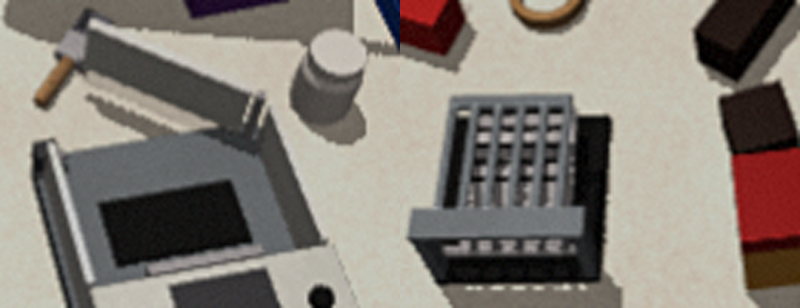

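The crops confirm the choice: a plain, long dark-brown carton. The pad is at about x 240–282, y 158–178 in the top image. The pedal mouth faces the robot, yawed slightly, with its base front corners near (384,194) and (430,202). The brush lies near the door's free edge.

```bash
cat > m2.py <<'E'
from h import *
def rect(t,s):
    r=cv2.minAreaRect((t[:,:2]*1000).astype(np.float32)); print(s,np.round(cv2.boxPoints(r)).tolist(),'c',np.round(r[0],1),np.round(r[1]),round(r[2],1),'z',np.round(np.median(t[:,2]),4),len(t))
def roi(P,I,a,b,d,e): return P[b:e,a:d].reshape(-1,3),I[b:e,a:d].reshape(-1,3).astype(int)
for n,R in (('top',dict(pad=(232,150,290,186),door=(222,182,276,232),grid=(380,130,450,208),press=(218,110,302,202),brush=(255,222,292,255),jar=(180,190,210,222),small=(326,160,356,190))),('scene',dict(pad=(360,225,425,262),door=(352,165,426,220),grid=(190,235,262,308),press=(340,200,455,300),brush=(340,175,368,210),jar=(425,175,458,212),small=(290,234,322,262)))):
    c=pickle.load(open(n+'.pkl','rb')); P=cloud(c); I=c['image']
    t,k=roi(P,I,*R['pad']); rect(t[(k.max(1)<45)&(abs(t[:,2]-.046)<.01)],n+' pad')
    t,k=roi(P,I,*R['door']); rect(t[(t[:,2]>.117)&(t[:,2]<.135)&(t[:,0]<.71)],n+' door')
    t,k=roi(P,I,*R['press']); rect(t[(t[:,2]>.121)&(t[:,2]<.130)&(t[:,0]>.8)&(t[:,0]<.95)],n+' housing'); 
    m=(abs(t[:,2]-.070)<.006)&(t[:,0]<.70); rect(t[m],n+' catch') if m.sum()>3 else 0
    f=t[(abs(t[:,2]-.117)<.005)&(t[:,0]>.67)&(t[:,0]<.8)]
    for s,g in(('L',f[f[:,1]>.28]),('R',f[f[:,1]<.28])):
        if len(g)>5: print(s,np.polyfit(g[:,0],g[:,1],1),g.mean(0))
    t,k=roi(P,I,*R['grid']); rect(t[(t[:,2]>.118)&(t[:,2]<.128)],n+' grid'); rect(t[(t[:,2]>.006)&(t[:,2]<.02)],n+' base'); rect(t[(t[:,2]>.048)&(t[:,2]<.075)],n+' tread'); 
    for s,z in(('brush',.008),('jar',.09),('small',.06)):
        t,k=roi(P,I,*R[s]); m=(t[:,2]>z)&(t[:,2]<z+.03); 
        if m.sum()>3: rect(t[m],n+' '+s)
E
python3 m2.py
```

```text
top pad [[611.0, 208.0], [686.0, 208.0], [686.0, 354.0], [611.0, 354.0]] c [648.7 280.8] [146.  75.] 89.9 z 0.0459 806
top door [[424.0, 240.0], [433.0, 232.0], [565.0, 393.0], [556.0, 401.0]] c [494.2 316.5] [208.  12.] 50.7 z 0.1266 224
top housing [[800.0, 404.0], [800.0, 157.0], [816.0, 157.0], [815.0, 404.0]] c [807.8 280.2] [ 15. 247.] 0.1 z 0.1237 175
top catch [[454.0, 182.0], [597.0, 129.0], [697.0, 398.0], [554.0, 451.0]] c [575.3 290. ] [287. 152.] 69.6 z 0.0698 92
L [-0.33036827  0.60498344] [0.75468362 0.35565991 0.11852115]
R [ 0.29573332 -0.0161072 ] [0.7600271  0.20865814 0.11872185]
top grid [[568.0, -328.0], [723.0, -356.0], [752.0, -192.0], [597.0, -164.0]] c [ 660.2 -260. ] [167. 158.] 80.0 z 0.1237 952
top base [[516.0, -400.0], [807.0, -405.0], [812.0, -150.0], [521.0, -144.0]] c [ 664.1 -274.7] [256. 291.] 88.9 z 0.0115 1021
top tread [[541.0, -305.0], [699.0, -351.0], [746.0, -190.0], [588.0, -144.0]] c [ 643.3 -247.4] [168. 165.] 73.6 z 0.0566 477
top brush [[304.0, 258.0], [389.0, 138.0], [457.0, 186.0], [372.0, 306.0]] c [380.4 222.3] [ 83. 147.] 35.3 z 0.0
[... 916 characters left out ...]
49.0, -192.0], [595.0, -165.0]] c [ 658.1 -258.9] [164. 157.] 80.1 z 0.1249 1217
scene base [[472.0, -379.0], [737.0, -413.0], [768.0, -171.0], [502.0, -138.0]] c [ 619.9 -275. ] [244. 268.] 82.8 z 0.0127 1026
scene tread [[551.0, -322.0], [719.0, -352.0], [748.0, -191.0], [579.0, -161.0]] c [ 649.1 -256.7] [163. 171.] 79.9 z 0.0551 493
scene brush [[330.0, 188.0], [460.0, 175.0], [470.0, 269.0], [339.0, 282.0]] c [399.6 228.7] [ 94. 131.] 84.3 z 0.0193 202
scene jar [[456.0, 506.0], [592.0, 395.0], [631.0, 443.0], [495.0, 553.0]] c [543.5 474.2] [ 61. 175.] 50.7 z 0.1014 254
scene small [[583.0, 30.0], [590.0, -40.0], [664.0, -33.0], [657.0, 37.0]] c [623.5  -1.5] [74. 70.] 6.0 z 0.0668 435
```

```bash
cat > plan.py <<'E'
from h import *
import sys
def down(yawy,tilt=0,az=0):
    # tool z down, tool y at yawy (deg); tilt: lean z towards azimuth az
    y=np.array([np.cos(np.radians(yawy)),np.sin(np.radians(yawy)),0]); z=np.array([0,0,-1.]); M=np.c_[np.cross(y,z),y,z]
    a=np.radians(az); ax=np.array([-np.sin(a),np.cos(a),0])
    return R.from_rotvec(-ax*np.radians(tilt))*R.from_matrix(M)
def plan(p,T,N=None):
    s=bot.read_state(); C=R.from_rotvec(s['tcp_rot']); p0=s['tool_pos']; rv=(C.inv()*T).as_rotvec(); d=np.array(p)-p0
    n=N or int(max(1,np.ceil(np.linalg.norm(d)/.041),np.ceil(np.linalg.norm(rv)/.124)))
    print('t',s['time'],'pos',p0.round(4),'ydir',C.apply([0,1,0]).round(3),'zdir',C.apply([0,0,1]).round(3),'q',s['q'].round(2),'F',s['wrist_force'].round(1),'rot deg',np.degrees(rv).round(1),'n',n)
    for i in range(n):
        Ci=C*R.from_rotvec(rv*(i+1)/n)  # after-turn axes
        Cb=C*R.from_rotvec(rv*i/n)
        if i<5 or i==n-1: print(i,(rv/n/.5).round(3),'before',(Cb.inv().apply(d/n)/.1).round(3),'after',(Ci.inv().apply(d/n)/.1).round(3))
E
python3 -c "
from plan import *
plan([.480,.012,.231],down(47.8)); plan([.480,.012,.231],down(227.8))"
```

```text
t 0.1 pos [0.2349 0.6321 0.2301] ydir [ 0.348  0.937 -0.002] zdir [-0.001 -0.002 -1.   ] q [ 1.18  0.26  1.61 -0.    1.27 -0.04] F [-0.2 -0.2  0.5] rot deg [-0.1  0.  21.8] n 17
0 [-0.     0.     0.045] before [-0.262 -0.292  0.   ] after [-0.269 -0.286 -0.   ]
1 [-0.     0.     0.045] before [-0.269 -0.286 -0.   ] after [-0.275 -0.28  -0.   ]
2 [-0.     0.     0.045] before [-0.275 -0.28  -0.   ] after [-0.281 -0.273 -0.   ]
3 [-0.     0.     0.045] before [-0.281 -0.273 -0.   ] after [-0.287 -0.267 -0.   ]
4 [-0.     0.     0.045] before [-0.287 -0.267 -0.   ] after [-0.293 -0.261 -0.   ]
16 [-0.     0.     0.045] before [-0.348 -0.181 -0.001] after [-0.352 -0.173 -0.001]
t 0.1 pos [0.2349 0.6321 0.2301] ydir [ 0.348  0.937 -0.002] zdir [-0.001 -0.002 -1.   ] q [ 1.18  0.26  1.61 -0.    1.27 -0.04] F [-0.2 -0.2  0.5] rot deg [  -0.    -0.2 -158.2] n 23
0 [-0.   -0.   -0.24] before [-0.194 -0.216  0.   ] after [-0.167 -0.237  0.   ]
1 [-0.   -0.   -0.24] before [-0.167 -0.237  0.   ] after [-0.137 -0.256  0.   ]
2 [-0.   -0.   -0.24] before [-0.137 -0.256  0.   ] after [-0.105 -0.27   0.   ]
3 [-0.   -0.   -0.24] before [-0.105 -0.27   0.   ] after [-0.072 -0.281  0.   ]
4 [-0.   -0.   -0.24] before [-0.072 -0.281  0.   ] after [-0.038 -0.287  0.   ]
22 [-0.   -0.   -0.24] before [ 0.274  0.096 -0.   ] after [ 0.26   0.128 -0.   ]
```

Call:
play_rows --moves '[[[0,0,0,-0.28,-0.31,0,85],[0,0,0,-0.28,-0.31,0,85],[0,0,0,-0.28,-0.31,0,85],[0,0,0,-0.28,-0.31,0,85],[0,0,0,-0.28,-0.31,0,85]]]' --newtons 40

```text
time: 0.52
tool_pos: [0.3121, 0.4371, 0.2305]
tcp_rot: [-0.555, -3.092, 0.002]
wrist_force: [1.6, 0.6, 0.6]
width: 0.995
grip_force: 0.0
```

Call:
play_rows --moves '[[[0,0,0,-0.28,-0.31,0,85],[0,0,0,-0.28,-0.31,0,85],[0,0,0,-0.28,-0.31,0,85],[0,0,0,-0.28,-0.31,0,85],[0,0,0,-0.28,-0.31,0,85]]]'

```text
time: 0.93
tool_pos: [0.3891, 0.2436, 0.231]
tcp_rot: [-0.555, -3.092, 0.0]
wrist_force: [0.3, 0.5, 0.0]
width: 0.995
grip_force: 0.0
```

```bash
python3 -c "
from plan import *
plan([.480,.012,.231],down(47.8))"
```

```text
t 0.9333 pos [0.3891 0.2436 0.231 ] ydir [ 0.348  0.938 -0.   ] zdir [-0. -0. -1.] q [ 0.51 -0.15  2.04 -0.    1.25 -0.71] F [0.3 0.5 0. ] rot deg [-0.  -0.  21.8] n 7
0 [-0.    -0.     0.109] before [-0.237 -0.265  0.   ] after [-0.251 -0.252  0.   ]
1 [-0.    -0.     0.109] before [-0.251 -0.252  0.   ] after [-0.264 -0.238  0.   ]
2 [-0.    -0.     0.109] before [-0.264 -0.238  0.   ] after [-0.277 -0.223  0.   ]
3 [-0.    -0.     0.109] before [-0.277 -0.223  0.   ] after [-0.288 -0.208  0.   ]
4 [-0.    -0.     0.109] before [-0.288 -0.208  0.   ] after [-0.299 -0.192 -0.   ]
6 [-0.    -0.     0.109] before [-0.309 -0.175 -0.   ] after [-0.318 -0.158 -0.   ]
```

Call:
play_rows --moves '[[[0,0,0.109,-0.237,-0.265,0,85],[0,0,0.109,-0.25,-0.25,0,85],[0,0,0.109,-0.265,-0.24,0,85],[0,0,0.109,-0.275,-0.225,0,85],[0,0,0.109,-0.29,-0.21,0,85]]]'

```text
time: 1.35
tool_pos: [0.4537, 0.0779, 0.231]
tcp_rot: [-0.975, -2.986, -0.0]
wrist_force: [-0.0, 0.2, 0.6]
width: 0.997
grip_force: 0.0
```

Call:
play_rows --moves '[[[0,0,0.109,-0.3,-0.19,0,85],[0,0,0.109,-0.31,-0.175,0,85],[0,0,0,0,0,0,85]]]'

```text
time: 1.6
tool_pos: [0.4814, 0.0084, 0.2311]
tcp_rot: [1.142, 2.925, -0.004]
wrist_force: [-0.3, 0.5, -0.2]
width: 0.993
grip_force: 0.0
```

```bash
python3 -c "
from plan import *
plan([.480,.012,.231],down(47.8))
c=cam('wrist'); P=cloud(c); t=P.reshape(-1,3); m=(t[:,2]>.055)&(t[:,2]<.085)&(abs(t[:,0]-.48)<.09)&(abs(t[:,1]-.012)<.09)
print(m.sum(), cv2.minAreaRect((t[m][:,:2]*1000).astype(np.float32)),np.median(t[m][:,2]))
cv2.imwrite('pics/w1.png',c['image'][...,::-1])"
```

```text
t 1.6 pos [0.4814 0.0084 0.2311] ydir [ 0.677  0.736 -0.002] zdir [ 0.001 -0.003 -1.   ] q [-0.03 -0.11  2.   -0.    1.25 -0.86] F [-0.3  0.5 -0.2] rot deg [-0.1  0.1 -0.4] n 1
0 [-0.003  0.005 -0.015] before [0.034 0.017 0.001] after [0.034 0.017 0.001]
6618 ((481.2550354003906, 11.182418823242188), (55.96567916870117, 130.06784057617188), 47.75922775268555) 0.07062392944096169
```

View pics/w1.png

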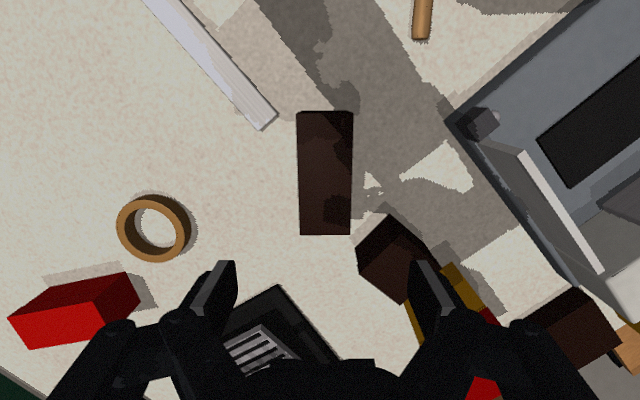

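The wrist picture shows the plain dark carton at (325,172), 56 x 130 mm, lined up with the fingers, and the cube clear of it at (395,255). I'll descend now.

Call:
play_rows --moves '[[[0,0,-0.015,0.02,0.02,0.4,85],[0,0,0,0,0,0.4,85],[0,0,0,0,0,0.4,85],[0,0,0,0,0,0.4,85],[0,0,0,0,0,0.42,85]]]'

```text
time: 2.07
tool_pos: [0.4793, 0.0176, 0.0284]
tcp_rot: [1.119, 2.935, 0.001]
wrist_force: [0.9, 0.3, 0.9]
width: 0.995
grip_force: 0.0
```

Call:
play_rows --moves '[[[0,0,0,0,0,0,40],[0,0,0,0,0,0,40],[0,0,0,0,0,0,40],[0,0,0,0,0,0,40],[0,0,0,0,0,0,40]]]' --newtons 40

```text
time: 2.48
tool_pos: [0.4822, 0.0166, 0.0324]
tcp_rot: [1.119, 2.93, 0.003]
wrist_force: [-0.3, -0.4, -3.4]
width: 0.651
grip_force: 49.4
```

Call:
play_rows --moves '[[[0,0,0,0,0,-0.3,40],[0,0,0,0,0,-0.4,40],[0,0,0,0,0,-0.4,40],[0,0,0,0,0,-0.4,40],[0,0,0,0,0,-0.35,40]]]'

```text
time: 2.9
tool_pos: [0.4806, 0.0164, 0.2197]
tcp_rot: [1.119, 2.93, 0.003]
wrist_force: [0.2, 0.5, -2.5]
width: 0.646
grip_force: 49.3
```

```bash
cat > box.py <<'E'
from plan import *
def box(n='wrist',zo=0):
    s=bot.read_state(); c=cam(n); t=cloud(c).reshape(-1,3); col=c['image'].reshape(-1,3).max(1)
    p=s['tool_pos']; m=(np.linalg.norm(t[:,:2]-p[:2],axis=1)<.08)&(col<75)
    z=t[m][:,2]; h=np.histogram(z,bins=np.arange(p[2]-.06,p[2]+.1,.004)); zt=h[1][np.argmax(h[0])]+.002
    m&=abs(t[:,2]-zt)<.006
    r=cv2.minAreaRect((t[m][:,:2]*1000).astype(np.float32)); print('box top',zt,np.median(t[m][:,2]),m.sum(),r); return c
E
python3 -c "
from box import *
c=box(); cv2.imwrite('pics/w2.png',c['image'][...,::-1]); plan([.649,.281,.2],down(0))"
```

```text
box top 0.261688193445038 0.260475863652586 28286 ((469.7799987792969, 25.663368225097656), (101.01915740966797, 89.70535278320312), 48.32173538208008)
t 2.95 pos [0.4851 0.0164 0.2277] ydir [0.667 0.745 0.012] zdir [ 0.018 -0.    -1.   ] q [-0.02 -0.11  2.01  0.    1.22 -0.86] F [1.2 0.3 4. ] rot deg [ 1.   0.4 48.2] n 8
0 [0.004 0.002 0.21 ] before [0.068 0.383 0.038] after [0.108 0.373 0.038]
1 [0.004 0.002 0.21 ] before [0.108 0.373 0.038] after [0.147 0.36  0.037]
2 [0.004 0.002 0.21 ] before [0.147 0.36  0.037] after [0.184 0.343 0.036]
3 [0.004 0.002 0.21 ] before [0.184 0.343 0.036] after [0.219 0.322 0.036]
4 [0.004 0.002 0.21 ] before [0.219 0.322 0.036] after [0.251 0.297 0.035]
7 [0.004 0.002 0.21 ] before [0.307 0.238 0.035] after [0.331 0.205 0.035]
```

View pics/w2.png

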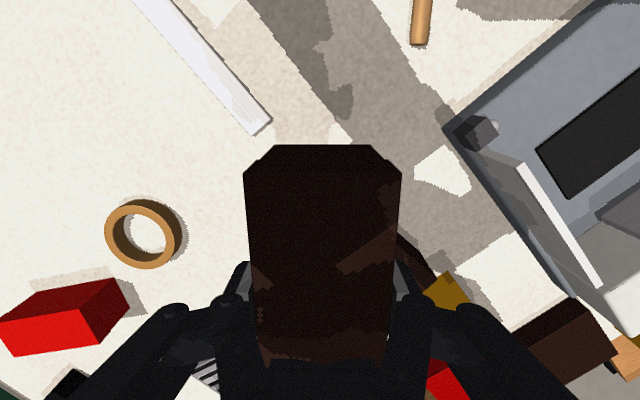

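The carton is held level and square in the jaws, with its front edge at row 175. I'll carry it over the press.

Call:
play_rows --moves '[[[0,0,0.21,0.07,0.38,0,40],[0,0,0.21,0.11,0.37,0,40],[0,0,0.21,0.15,0.36,0,40],[0,0,0.21,0.18,0.34,0,40],[0,0,0.21,0.22,0.32,0,40]]]'

```text
time: 3.37
tool_pos: [0.5819, 0.1832, 0.2168]
tcp_rot: [1.85, 2.536, 0.004]
wrist_force: [0.9, -1.0, -1.9]
width: 0.646
grip_force: 49.5
```

Call:
play_rows --moves '[[[0,0,0.21,0.25,0.3,0,40],[0,0,0.21,0.28,0.27,0,40],[0,0,0.21,0.31,0.24,0,40],[0,0,0,0,0,0,40],[0,0,0,0,0,0,40]]]'

```text
time: 3.78
tool_pos: [0.6432, 0.283, 0.2151]
tcp_rot: [2.217, 2.226, 0.002]
wrist_force: [-0.5, -0.5, -2.5]
width: 0.646
grip_force: 49.5
```

```bash
cat >> box.py <<'E'
def fit(n,lo,hi,c=(.649,.281),r=.1):
    k=cam(n); t=cloud(k).reshape(-1,3); col=k['image'].reshape(-1,3).astype(int)
    m=(t[:,2]>lo)&(t[:,2]<hi)&(np.linalg.norm(t[:,:2]-c,axis=1)<r)&(col.max(1)<90)&(col[:,0]>col[:,2]+3)
    q=t[m]; A=np.c_[q[:,:2]-c,np.ones(len(q))]; print(n,len(q),'plane',np.linalg.lstsq(A,q[:,2],rcond=None)[0].round(3),cv2.minAreaRect((q[:,:2]*1000).astype(np.float32)),'bbox',q.min(0).round(3),q.max(0).round(3)); return k
E
python3 -c "
from box import *
plan([.649,.281,.2],down(0))
for n in('wrist','scene','top'): k=fit(n,.24,.28)
"
```

```text
t 3.7833 pos [0.6432 0.283  0.2151] ydir [1.    0.004 0.001] zdir [ 0.001  0.    -1.   ] q [0.38 0.32 1.56 0.   1.26 0.37] F [-0.5 -0.5 -2.5] rot deg [ 0.1 -0.   0.2] n 1
0 [ 0.002 -0.001  0.008] before [-0.021  0.058  0.151] after [-0.02   0.058  0.151]
wrist 28304 plane [-0.002 -0.027  0.256] ((643.6422119140625, 297.04534912109375), (89.7205810546875, 122.0655746459961), 89.70745086669922) bbox [0.582 0.252 0.24 ] [0.705 0.342 0.28 ]
scene 505 plane [-0.076  0.007  0.256] ((635.108642578125, 274.25958251953125), (131.1897735595703, 94.13408660888672), 89.59242248535156) bbox [0.588 0.209 0.24 ] [0.682 0.34  0.275]
top 54 plane [0.141 0.046 0.255] ((657.025634765625, 269.9279479980469), (124.13546752929688, 39.329566955566406), 84.68412017822266) bbox [0.632 0.209 0.241] [0.671 0.333 0.26 ]
```

Call:
play_rows --moves '[[[0,0,0,0.04,0.058,0.3,40],[0,0,0,0,0,0.3,40],[0,0,0,0,0,0.3,40],[0,0,0,0,0,0.3,40],[0,0,0,0,0,0,40]]]'

```text
time: 4.35
tool_pos: [0.6428, 0.2814, 0.0875]
tcp_rot: [-2.218, -2.218, 0.018]
wrist_force: [-2.7, -0.1, -4.0]
width: 0.652
grip_force: 49.3
```

```bash
python3 -c "
from box import *
plan([.649,.281,.078],down(0))
for n in('wrist','scene','top'): k=fit(n,.115,.145)
"
```

```text
t 4.35 pos [0.6428 0.2814 0.0875] ydir [ 1.    -0.    -0.012] zdir [-0.012 -0.005 -1.   ] q [ 0.38  0.43  1.66 -0.    1.07  0.38] F [-2.7 -0.1 -4. ] rot deg [-0.7  0.3 -0. ] n 1
0 [-0.023  0.01  -0.   ] before [-0.003  0.063  0.095] after [-0.004  0.062  0.095]
wrist 28420 plane [-0.051 -0.022  0.128] ((663.7144775390625, 295.1975402832031), (89.89965057373047, 159.59336853027344), 89.70939636230469) bbox [0.584 0.25  0.115] [0.743 0.34  0.145]
scene 420 plane [-0.084  0.002  0.132] ((679.2708129882812, 274.2568054199219), (125.9314956665039, 130.14842224121094), 0.31803905963897705) bbox [0.616 0.209 0.115] [0.742 0.339 0.139]
top 28 plane [-0.054  0.048  0.137] ((655.057373046875, 216.74635314941406), (38.41393280029297, 9.882204055786133), 8.200569152832031) bbox [0.636 0.212 0.127] [0.674 0.224 0.139]
```

Call:
play_rows --moves '[[[0,0,0,0,0,0,40],[0,0,0,0,0,0,40],[0,0,0,0,0,0,40]]]'

```text
time: 4.75
tool_pos: [0.65, 0.2856, 0.0977]
tcp_rot: [2.219, 2.221, 0.007]
wrist_force: [0.3, -0.8, -2.0]
width: 0.649
grip_force: 49.3
```

```bash
python3 -c "
from box import *
plan([.649,.281,.078],down(0))
for n in('scene','wrist'):
  k=cam(n); t=cloud(k)
  if n=='scene': cv2.imwrite('pics/s3.png',cv2.resize(k['image'][180:310,320:470,::-1],(750,650)[:2] if 0 else (690,598)))
"
```

```text
t 4.75 pos [0.65   0.2856 0.0977] ydir [1.    0.001 0.004] zdir [ 0.004  0.002 -1.   ] q [ 0.38  0.43  1.64 -0.    1.07  0.38] F [ 0.3 -0.8 -2. ] rot deg [ 0.2 -0.1  0.1] n 1
0 [ 0.008 -0.003  0.002] before [-0.046 -0.011  0.196] after [-0.046 -0.01   0.197]
```

View pics/s3.png

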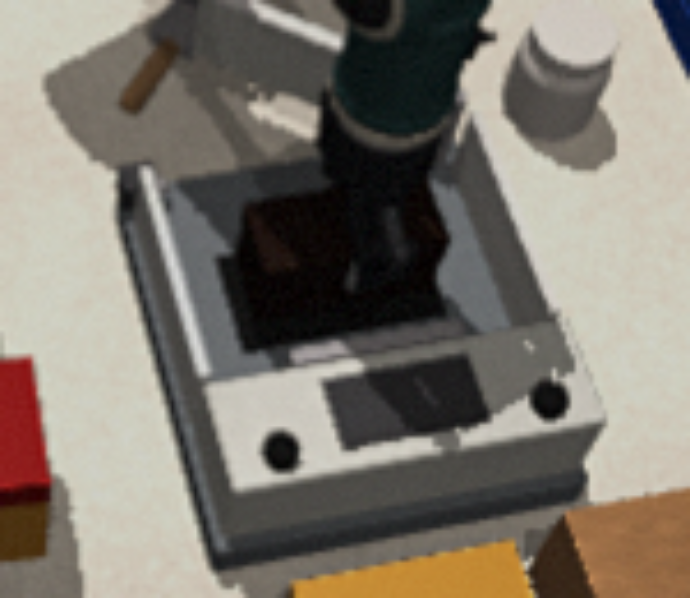

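The scene picture shows the carton square over the pad, still about 2 cm above it. The arm swings for about 0.3 s after moves, so I'll lower slowly and let it settle.

Call:
play_rows --moves '[[[0,0,0,0,0,0.06,40],[0,0,0,0,0,0.06,40],[0,0,0,0,0,0.06,40],[0,0,0,0,0,0,40],[0,0,0,0,0,0,40]]]'

```text
time: 5.27
tool_pos: [0.6479, 0.2849, 0.0757]
tcp_rot: [-2.22, -2.222, 0.002]
wrist_force: [-0.4, -1.1, -3.0]
width: 0.654
grip_force: 49.9
```

Call:
play_rows --moves '[[[0,0,0,0,0,0,40],[0,0,0,0,0,0,40]]]'

```text
time: 5.43
tool_pos: [0.648, 0.2848, 0.0759]
tcp_rot: [-2.22, -2.222, 0.002]
wrist_force: [-0.2, 0.3, -1.4]
width: 0.649
grip_force: 49.9
```

```bash
python3 -c "
from box import *
plan([.649,.281,.078],down(0))
fit('scene',.1,.13); fit('wrist',.1,.13)
"
```

```text
t 5.4333 pos [0.648  0.2848 0.0759] ydir [ 1.     0.001 -0.001] zdir [-0.001 -0.    -1.   ] q [ 0.38  0.45  1.66 -0.    1.04  0.38] F [-0.2  0.3 -1.4] rot deg [-0.1  0.   0.1] n 1
0 [-0.002  0.001  0.002] before [-0.038  0.01  -0.021] after [-0.038  0.01  -0.021]
scene 462 plane [-0.072  0.009  0.117] ((680.982177734375, 276.35272216796875), (130.17442321777344, 120.71851348876953), 89.49683380126953) bbox [0.62  0.211 0.1  ] [0.741 0.342 0.125]
wrist 28212 plane [-0.001 -0.026  0.117] ((677.5560302734375, 299.0515441894531), (127.12313079833984, 89.3851547241211), 0.3408610224723816) bbox [0.614 0.254 0.1  ] [0.741 0.344 0.129]
```

Call:
play_rows --moves '[[[0,0,0,0,0,0.01,40],[0,0,0,0,0,0,40],[0,0,0,0,0,0,75],[0,0,0,0,0,0,80],[0,0,0,0,0,0,80]]]'

```text
time: 5.95
tool_pos: [0.6487, 0.2851, 0.0762]
tcp_rot: [2.22, 2.222, 0.001]
wrist_force: [0.5, 0.1, -0.5]
width: 0.937
grip_force: 0.0
```

Call:
play_rows --moves '[[[0,0,0,0,0,0,80],[0,0,0,0,0,-0.15,80],[0,0,0,0,0,-0.3,80],[0,0,0,0,0,-0.4,80],[0,0,0,0,0,-0.4,80]]]'

```text
time: 6.37
tool_pos: [0.6474, 0.2846, 0.2017]
tcp_rot: [-2.22, -2.222, 0.003]
wrist_force: [0.9, -0.3, 0.6]
width: 0.94
grip_force: 0.0
```

Call:
play_rows --moves '[[[0,0,0,0,0,-0.3,80],[0,0,0,0,0,0,80],[0,0,0,0,0,0,80],[0,0,0,0,0,0,80]]]'

```text
time: 6.7
tool_pos: [0.6483, 0.2849, 0.2315]
tcp_rot: [2.22, 2.222, 0.001]
wrist_force: [0.4, -0.8, -1.2]
width: 0.937
grip_force: 0.0
```

```bash
python3 -c "
from box import *
plan([.45,.3,.25],down(0))
fit('scene',.105,.13,r=.085); fit('wrist',.105,.13,r=.085)
"
```

```text
t 6.7 pos [0.6483 0.2849 0.2315] ydir [1.    0.001 0.001] zdir [ 0.001  0.    -1.   ] q [ 0.38  0.33  1.53 -0.    1.29  0.38] F [ 0.4 -0.8 -1.2] rot deg [ 0.  -0.   0.1] n 5
0 [ 0. -0.  0.] before [ 0.031 -0.396 -0.037] after [ 0.03  -0.396 -0.037]
1 [ 0. -0.  0.] before [ 0.03  -0.396 -0.037] after [ 0.03  -0.396 -0.037]
2 [ 0. -0.  0.] before [ 0.03  -0.396 -0.037] after [ 0.03  -0.397 -0.037]
3 [ 0. -0.  0.] before [ 0.03  -0.397 -0.037] after [ 0.03  -0.397 -0.037]
4 [ 0. -0.  0.] before [ 0.03  -0.397 -0.037] after [ 0.03  -0.397 -0.037]
scene 608 plane [-0.061  0.     0.117] ((676.2592163085938, 275.2776184082031), (130.7766876220703, 111.85770416259766), 86.72886657714844) bbox [0.62  0.212 0.105] [0.732 0.344 0.124]
wrist 8682 plane [-0.004 -0.004  0.117] ((671.6229858398438, 278.1919860839844), (101.07593536376953, 130.80650329589844), 0.24877385795116425) bbox [0.621 0.213 0.105] [0.722 0.343 0.119]
```

The carton stands on the pad: top at 0.117, centre about (0.649, 0.278), square. Next I'll go round outside the door with the fingers shut.

Call:
play_rows --moves '[[[0,0,0,0.03,-0.4,0,0],[0,0,0,0.03,-0.4,0,0],[0,0,0,0.03,-0.4,0,0],[0,0,0,0.03,-0.4,0,0],[0,0,0,0.03,-0.4,0,0]]]'

```text
time: 7.22
tool_pos: [0.4454, 0.2989, 0.228]
tcp_rot: [-2.22, -2.221, 0.007]
wrist_force: [0.5, 0.9, 0.5]
width: 0.226
grip_force: 0.0
```

Call:
play_rows --moves '[[[0,0,0,0.02,-0.4,0,0],[0,0,0,0,0,0,0],[0,0,0,0,0,0,0],[0,0,0,0,0,0,0]]]'

```text
time: 7.55
tool_pos: [0.4082, 0.3016, 0.2298]
tcp_rot: [2.219, 2.223, -0.002]
wrist_force: [-0.2, 1.0, -0.4]
width: 0.002
grip_force: 0.0
```

```bash
python3 -c "
from box import *
plan([.41,.31,.09],down(0))
c=cam('wrist'); t=cloud(c).reshape(-1,3)
m=(t[:,2]>.118)&(t[:,2]<.135)&(t[:,0]<.6)&(t[:,0]>.38)&(t[:,1]>.2)&(t[:,1]<.43); r=cv2.minAreaRect((t[m][:,:2]*1000).astype(np.float32)); print(m.sum(),cv2.boxPoints(r).round().tolist(),r)
cv2.imwrite('pics/w4.png',c['image'][...,::-1])
"
```

```text
t 7.55 pos [0.4082 0.3016 0.2298] ydir [ 1.     0.002 -0.001] zdir [-0.001 -0.001 -1.   ] q [ 0.59 -0.05  1.96 -0.    1.24  0.59] F [-0.2  1.  -0.4] rot deg [-0.   0.   0.1] n 4
0 [-0.     0.     0.001] before [0.021 0.005 0.349] after [0.021 0.005 0.349]
1 [-0.     0.     0.001] before [0.021 0.005 0.349] after [0.021 0.005 0.349]
2 [-0.     0.     0.001] before [0.021 0.005 0.349] after [0.021 0.005 0.349]
3 [-0.     0.     0.001] before [0.021 0.005 0.349] after [0.021 0.005 0.349]
4184 [[414.0, 254.0], [435.0, 233.0], [598.0, 400.0], [577.0, 420.0]] ((506.0533447265625, 326.8385009765625), (232.73487854003906, 29.622194290161133), 45.584075927734375)
```

View pics/w4.png

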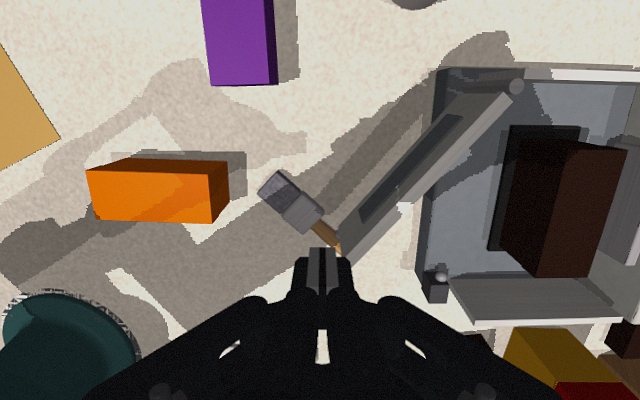

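The wrist picture shows the door running from its hinge at (505,95) to its free edge at (345,245). The brush is on the bench at (290,200), lower than my push height, and the carton is square on the pad. I'll descend outside the door.

Call:
play_rows --moves '[[[0,0,0,0,0,0.34,0],[0,0,0,0,0,0.34,0],[0,0,0,0,0,0.34,0],[0,0,0,0,0,0.34,0],[0,0,0,0,0,0,0]]]'

```text
time: 8.02
tool_pos: [0.4046, 0.2981, 0.0872]
tcp_rot: [-2.22, -2.219, 0.021]
wrist_force: [-1.3, -0.6, -0.6]
width: -0.003
grip_force: 0.0
```

Call:
play_rows --moves '[[[0,0,0,0,0,0,0],[0,0,0,0,0,0,0]]]'

```text
time: 8.18
tool_pos: [0.4101, 0.3023, 0.0959]
tcp_rot: [2.221, 2.221, 0.002]
wrist_force: [0.1, -0.8, 0.4]
width: 0.0
grip_force: 0.0
```

```bash
python3 -c "
from box import *
h=.02
for th in np.arange(.8,-.11,-.1):
  n=np.array([np.cos(th),-np.sin(th)]); d=np.array([-np.sin(th),-np.cos(th)]); print(round(th,2),(np.array([.559,.393])+.165*d-(.005+h)*n).round(4))
plan([.43,.285,.095],down(0))
"
```

```text
0.8 [0.4232 0.296 ]
0.7 [0.4336 0.2829]
0.6 [0.4452 0.2709]
0.5 [0.458  0.2602]
0.4 [0.4717 0.2508]
0.3 [0.4864 0.2428]
0.2 [0.5017 0.2363]
0.1 [0.5177 0.2313]
0.0 [0.534 0.228]
-0.1 [0.5506 0.2263]
t 8.1833 pos [0.4101 0.3023 0.0959] ydir [1.    0.    0.001] zdir [ 0.001  0.001 -1.   ] q [ 0.59  0.08  2.09 -0.    0.97  0.59] F [ 0.1 -0.8  0.4] rot deg [ 0.1 -0.   0. ] n 1
0 [ 0.003 -0.002  0.   ] before [-0.173  0.199  0.009] after [-0.173  0.199  0.009]
```

Call:
play_rows --moves '[[[0,0,0,-0.1,0.12,0,0],[0,0,0,-0.1,0.12,0,0],[0,0,0,-0.12,0.115,0,0],[0,0,0,-0.105,0.13,0,0],[0,0,0,-0.095,0.135,0,0]]]'

```text
time: 8.6
tool_pos: [0.4736, 0.2505, 0.0984]
tcp_rot: [2.219, 2.221, 0.009]
wrist_force: [-0.5, 0.4, -0.0]
width: -0.001
grip_force: 0.3
```

Call:
play_rows --moves '[[[0,0,0,-0.08,0.145,0,0],[0,0,0,-0.065,0.155,0,0],[0,0,0,-0.05,0.15,0,0],[0,0,0,0,0,0,0],[0,0,0,0,0,0,0]]]'

```text
time: 9.02
tool_pos: [0.517, 0.2303, 0.0952]
tcp_rot: [2.222, 2.221, 0.002]
wrist_force: [-0.6, -0.2, -0.4]
width: 0.001
grip_force: 0.0
```

```bash
python3 -c "
from box import *
plan([.534,.228,.095],down(0))
c=cam('top'); t=cloud(c)[175:232,215:300].reshape(-1,3)
m=(t[:,2]>.119)&(t[:,2]<.135)&(t[:,0]<.6)&(t[:,0]>.38)&(t[:,1]>.15)&(t[:,1]<.43); r=cv2.minAreaRect((t[m][:,:2]*1000).astype(np.float32)); print(m.sum(),cv2.boxPoints(r).round().tolist(),r)
"
```

```text
t 9.0167 pos [0.517  0.2303 0.0952] ydir [ 1.    -0.     0.001] zdir [ 0.001  0.    -1.   ] q [0.37 0.18 1.97 0.   0.99 0.38] F [-0.6 -0.2 -0.4] rot deg [ 0.1 -0.  -0. ] n 1
0 [ 0.002 -0.001 -0.001] before [-0.023  0.17   0.002] after [-0.023  0.17   0.002]
53 [[536.0, 400.0], [540.0, 158.0], [589.0, 159.0], [585.0, 401.0]] ((562.7615966796875, 279.59991455078125), (48.91169738769531, 242.51963806152344), 0.958853006362915)
```

Call:
play_rows --moves '[[[0,0,0,-0.02,0.08,0,0],[0,0,0,0,0.08,0,0],[0,0,0,0,0.06,0,0],[0,0,0,0,0,0,0]]]'

```text
time: 9.4
tool_pos: [0.5379, 0.2285, 0.0944]
tcp_rot: [-2.22, -2.223, 0.001]
wrist_force: [0.2, 0.6, 0.5]
width: -0.0
grip_force: 0.0
```

Call:
play_rows --moves '[[[0,0,0,0,0.03,0,0],[0,0,0,0,0.03,0,0],[0,0,0,0,0,0,0]]]'

```text
time: 9.65
tool_pos: [0.5399, 0.2286, 0.0943]
tcp_rot: [-2.217, -2.219, 0.01]
wrist_force: [-11.9, 0.0, 7.7]
width: -0.001
grip_force: 5.9
```

```bash
cat > door.py <<'E'
from box import *
c=cam('top'); P=cloud(c); t=P[175:232,215:300].reshape(-1,3)
m=(t[:,2]>.122)&(t[:,2]<.13)&(t[:,0]<.6)&(t[:,0]>.38)&(t[:,1]>.15)&(t[:,1]<.40)
q=t[m]; print(m.sum(), np.c_[q[np.argsort(q[:,1])][:,:2]][::max(1,len(q)//15)].round(3).tolist())
cv2.imwrite('pics/d.png',cv2.resize(c['image'][130:230,205:315,::-1],(660,600)))
plan([.534,.228,.095],down(0))
E
python3 door.py
```

```text
82 [[0.592, 0.162], [0.556, 0.284], [0.553, 0.294], [0.556, 0.298], [0.553, 0.304], [0.563, 0.308], [0.563, 0.341], [0.563, 0.348], [0.553, 0.354], [0.562, 0.361], [0.552, 0.367], [0.563, 0.372], [0.563, 0.375], [0.555, 0.38], [0.552, 0.388], [0.562, 0.394], [0.556, 0.398]]
t 9.7 pos [0.54   0.2286 0.0944] ydir [ 1.     0.001 -0.008] zdir [-0.008 -0.001 -1.   ] q [0.36 0.22 1.92 0.   1.   0.35] F [-11.7  -0.4   8.7] rot deg [-0.4  0.   0.1] n 1
0 [-0.015  0.001  0.002] before [-0.006 -0.06  -0.006] after [-0.006 -0.06  -0.006]
```

View pics/d.png

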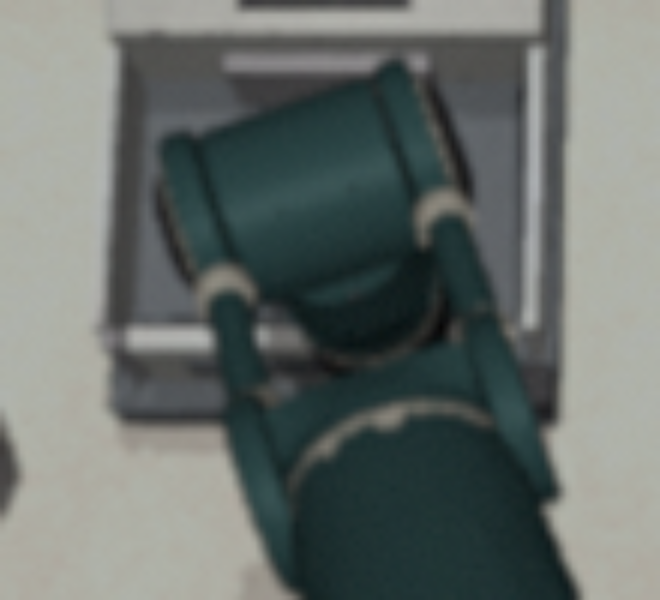

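The picture shows the door lying straight across the front, and the force has risen to 12 N as it would at a stop. I'll push slightly more, then back off and check the angle.

Call:
play_rows --moves '[[[0,0,0,0,0.02,0,0],[0,0,0,0,0,0,0],[0,0,0,0,0,0,0],[0,0,0,0,0,0,0]]]'

```text
time: 10.03
tool_pos: [0.54, 0.2286, 0.0943]
tcp_rot: [-2.215, -2.218, 0.014]
wrist_force: [-15.8, -0.2, 12.0]
width: 0.0
grip_force: 8.6
```

Call:
play_rows --moves '[[[0,0,0,0,-0.15,0,0],[0,0,0,0,-0.3,0,0],[0,0,0,0,-0.2,-0.2,0],[0,0,0,0,0,-0.4,0],[0,0,0,0,0,-0.4,0]]]'

```text
time: 10.45
tool_pos: [0.4772, 0.2277, 0.1931]
tcp_rot: [-2.217, -2.222, 0.008]
wrist_force: [0.4, 1.5, 0.6]
width: -0.004
grip_force: 0.0
```

Call:
play_rows --moves '[[[0,0,0,0,0,-0.3,0],[0,0,0,0,0,0,0],[0,0,0,0,0,0,0],[0,0,0,0,0,0,0]]]'

```text
time: 10.78
tool_pos: [0.4804, 0.2284, 0.2245]
tcp_rot: [2.22, 2.223, 0.001]
wrist_force: [-0.6, -0.2, 0.1]
width: -0.003
grip_force: 0.0
```

```bash
python3 -c "
from box import *
c=cam('wrist'); t=cloud(c).reshape(-1,3)
m=(t[:,2]>.121)&(t[:,2]<.13)&(t[:,0]<.585)&(t[:,0]>.5)&(t[:,1]>.19)&(t[:,1]<.40); q=t[m]; f=np.polyfit(q[:,1],q[:,0],1); print(m.sum(),'door x slope vs y',f,q[:,0].min(),q[:,0].max())
fit('wrist',.105,.122,r=.085)
c=cam('top'); cv2.imwrite('pics/t5.png',cv2.resize(c['image'][120:290,360:480,::-1],(420,595)))
T=cloud(c); C=[]
for nm,(a,b,d,e),z in(('red',(425,220,475,260),.06),('tape',(384,226,416,256),.018)):
  t=T[b:e,a:d].reshape(-1,3); t=t[t[:,2]>z]; print(nm,cv2.minAreaRect((t[:,:2]*1000).astype(np.float32)),t[:,2].max())
plan([.45,-.2,.25],down(80))
"
```

```text
4339 door x slope vs y [-0.001668    0.55836005] 0.5518299488697062 0.5654542288102041
wrist 11336 plane [ 0.029 -0.001  0.116] ((671.208984375, 278.6439514160156), (103.52629852294922, 129.56626892089844), 0.2977712154388428) bbox [0.619 0.214 0.105] [0.723 0.343 0.12 ]
red ((332.2187194824219, -184.533447265625), (132.3435516357422, 522.83447265625), 18.731294631958008) 1.5573412996354066
tape ((293.936767578125, -110.76451110839844), (84.81084442138672, 369.2474060058594), 44.722877502441406) 1.5573412996354066
t 10.9333 pos [0.4793 0.2279 0.2225] ydir [ 1.     0.001 -0.003] zdir [-0.003 -0.001 -1.   ] q [ 0.4  -0.    1.92  0.    1.23  0.4 ] F [-0.1  1.  -0.5] rot deg [ -0.2  -0.1 -79.9] n 12
0 [-0.001 -0.    -0.233] before [-0.357 -0.025 -0.022] after [-0.351 -0.066 -0.022]
1 [-0.001 -0.    -0.233] before [-0.351 -0.066 -0.022] after [-0.341 -0.106 -0.022]
2 [-0.001 -0.    -0.233] before [-0.341 -0.106 -0.022] after [-0.327 -0.145 -0.022]
3 [-0.001 -0.    -0.233] before [-0.327 -0.145 -0.022] after [-0.308 -0.182 -0.022]
4 [-0.001 -0.    -0.233] before [-0.308 -0.182 -0.022] after [-0.284 -0.217 -0.022]
11 [-0.001 -0.    -0.233] before [-0.079 -0.349 -0.023] after [-0.038 -0.355 -0.023]
```

The door is home: slope about 0.002 rad and the carton unmoved. Next is the pedal. I'll approach with a yaw of 80° so the camera side faces away from the grid.

Call:
play_rows --moves '[[[0,0,0,-0.4,0,0,0],[0,0,0,-0.4,0,0,0],[0,0,0,-0.4,0,0,0],[0,0,0,-0.4,0,0,0],[0,0,0,-0.4,0,0,0]]]'

```text
time: 11.35
tool_pos: [0.4794, 0.0268, 0.223]
tcp_rot: [-2.218, -2.222, 0.003]
wrist_force: [1.0, -1.1, -0.1]
width: -0.001
grip_force: 0.0
```

Call:
play_rows --moves '[[[0,0,0,-0.4,0,0,0],[0,0,0,-0.4,0,0,0],[0,0,0,-0.4,0,0,0],[0,0,0,-0.4,0,0,0],[0,0,0,-0.4,0,0,0]]]'

```text
time: 11.77
tool_pos: [0.4796, -0.1734, 0.223]
tcp_rot: [-2.219, -2.221, 0.001]
wrist_force: [0.0, 0.3, -0.1]
width: 0.001
grip_force: 0.0
```

Call:
play_rows --moves '[[[0,0,-0.24,0,0,0,0],[0,0,-0.24,0,0,0,0],[0,0,-0.24,0,0,0,0],[0,0,-0.24,0,0,0,0],[0,0,-0.24,0,0,0,0]]]'

```text
time: 12.18
tool_pos: [0.4798, -0.1717, 0.2227]
tcp_rot: [-1.456, -2.78, 0.001]
wrist_force: [-0.6, -0.1, -0.2]
width: -0.002
grip_force: 0.0
```

Call:
play_rows --moves '[[[0,0,-0.24,0,0,0,0],[0,0,-0.24,0,0,0,0],[0,0,-0.24,0,0,0,0],[0,0,-0.24,0,0,0,0],[0,0,-0.24,0,0,0,0]]]'

```text
time: 12.6
tool_pos: [0.48, -0.1714, 0.2227]
tcp_rot: [-0.568, -3.087, -0.001]
wrist_force: [0.4, -0.6, -0.7]
width: -0.002
grip_force: 0.0
```

Call:
play_rows --moves '[[[0,0,-0.24,0,0,0,0],[0,0,-0.15,0,0,0,0],[0,0,0,0,0,0,0],[0,0,0,0,0,0,0],[0,0,0,0,0,0,0]]]'

```text
time: 13.02
tool_pos: [0.4804, -0.1715, 0.2237]
tcp_rot: [-0.277, -3.128, -0.001]
wrist_force: [-0.3, 0.0, -0.3]
width: -0.003
grip_force: 0.0
```

```bash
cat > ped.py <<'E'
from box import *
u=np.array([np.cos(np.radians(-10)),np.sin(np.radians(-10))]); v=np.array([-u[1],u[0]]); O=np.array([.641,-.256])
def look(n):
    c=cam(n); t=cloud(c).reshape(-1,3); d=t[:,:2]-O; a=d@u; b=d@v
    m=(abs(b)<.045)&(a>-.11)&(a<-.03)
    for lo in np.arange(-.11,-.03,.006):
        k=m&(a>=lo)&(a<lo+.006); z=t[k][:,2]; print(round(lo+.003,3),k.sum(),np.percentile(z,[5,50,95]).round(3) if k.sum()>3 else '')
    k=(t[:,2]>.045)&(t[:,2]<.08)&(a<-.06)&(a>-.1)&(abs(b)<.09); print(n,'tread y',np.percentile(b[k],[2,98]),'min a',np.percentile(a[k],[1]))
    k=(t[:,2]>.115)&(t[:,2]<.13)&(abs(b)<.12)&(abs(a)<.11); print('grid a',np.percentile(a[k],[1,99]),'b',np.percentile(b[k&(a<.05)],[1,99]))
    return c
E
python3 -c "
from ped import *
look('wrist'); look('top')
plan([.50,-.235,.2],down(80,38,-10))
"
```

```text
-0.107 291 [-0.     0.001  0.002]
-0.101 308 [-0.001  0.001  0.002]
-0.095 540 [-0.     0.004  0.012]
-0.089 327 [0.012 0.013 0.014]
-0.083 282 [0.012 0.013 0.014]
-0.077 716 [0.012 0.053 0.062]
-0.071 534 [0.012 0.014 0.062]
-0.065 448 [0.012 0.013 0.061]
-0.059 490 [0.012 0.014 0.06 ]
-0.053 231 [0.012 0.059 0.06 ]
-0.047 164 [0.055 0.056 0.057]
-0.041 216 [0.054 0.055 0.056]
-0.035 199 [0.054 0.055 0.057]
-0.029 31 [0.054 0.055 0.055]
wrist tread y [-0.05364101  0.02106627] min a [-0.07768955]
grid a [-0.05768859  0.00599762] b [-0.06161566  0.06007644]
-0.107 0 
-0.101 0 
-0.095 0 
-0.089 0 
-0.083 0 
-0.077 0 
-0.071 0 
-0.065 0 
-0.059 0 
-0.053 0 
-0.047 0 
-0.041 0 
-0.035 0 
-0.029 0 
top tread y [-0.05363522 -0.0495164 ] min a [-0.07777209]
grid a [0.04026479 0.09657141] b [-0.06191934  0.06106571]
t 13.1167 pos [ 0.4806 -0.1716  0.2241] ydir [0.175 0.985 0.   ] zdir [-0.001  0.    -1.   ] q [-0.39 -0.04  1.96 -0.    1.23 -1.79] F [0.1 0.7 0.2] rot deg [ -0.  -38.   -0.1] n 6
0 [-0.    -0.221 -0.   ] before [-0.05  -0.098  0.04 ] after [-0.046 -0.098  0.045]
1 [-0.    -0.221 -0.   ] before [-0.046 -0.098  0.045] after [-0.04  -0.098  0.05 ]
2 [-0.    -0.221 -0.   ] before [-0.04  -0.098  0.05 ] after [-0.034 -0.098  0.054]
3 [-0.    -0.221 -0.   ] before [-0.034 -0.098  0.054] after [-0.028 -0.098  0.058]
4 [-0.    -0.221 -0.   ] before [-0.028 -0.098  0.058] after [-0.022 -0.098  0.061]
5 [-0.    -0.221 -0.   ] before [-0.022 -0.098  0.061] after [-0.015 -0.098  0.063]
```

```bash
python3 -c "
from ped import *
for n in('scene','wrist'):
  c=cam(n); t=cloud(c).reshape(-1,3); d=t[:,:2]-O; a=d@u; b=d@v
  for lo in np.arange(-.07,.07,.01):
    k=(b>=lo)&(b<lo+.01)&(a>-.075)&(a<-.060); z=t[k][:,2]; print(n,round(lo+.005,3),k.sum(),np.percentile(z,[5,50,95]).round(3) if k.sum()>1 else '')
"
```

```text
scene -0.065 3 [0.015 0.015 0.016]
scene -0.055 0 
scene -0.045 6 [0.057 0.06  0.062]
scene -0.035 10 [0.058 0.06  0.064]
scene -0.025 5 [0.057 0.058 0.063]
scene -0.015 13 [0.056 0.061 0.088]
scene -0.005 2 [0.122 0.123 0.124]
scene 0.005 11 [0.054 0.06  0.063]
scene 0.015 9 [0.058 0.061 0.064]
scene 0.025 8 [0.055 0.062 0.122]
scene 0.035 12 [0.057 0.06  0.064]
scene 0.045 3 [0.054 0.063 0.064]
scene 0.055 19 [0.011 0.016 0.059]
scene 0.065 12 [0.011 0.014 0.018]
scene 0.075 10 [0.01  0.013 0.015]
wrist -0.065 77 [0.012 0.013 0.014]
wrist -0.055 122 [0.012 0.013 0.061]
wrist -0.045 164 [0.012 0.058 0.062]
wrist -0.035 167 [0.012 0.058 0.062]
wrist -0.025 163 [0.012 0.058 0.062]
wrist -0.015 166 [0.012 0.058 0.062]
wrist -0.005 168 [0.012 0.058 0.062]
wrist 0.005 168 [0.012 0.058 0.062]
wrist 0.015 164 [0.012 0.058 0.062]
wrist 0.025 91 [0.012 0.013 0.061]
wrist 0.035 71 [0.011 0.013 0.014]
wrist 0.045 28 [0.012 0.013 0.014]
wrist 0.055 32 [0.012 0.013 0.014]
wrist 0.065 33 [0.012 0.013 0.014]
wrist 0.075 70 [0.012 0.013 0.014]
```

Call:
play_rows --moves '[[[0,-0.22,0,-0.05,-0.1,0.04,0],[0,-0.22,0,-0.045,-0.1,0.045,0],[0,-0.22,0,-0.04,-0.1,0.05,0],[0,-0.22,0,-0.035,-0.1,0.055,0],[0,-0.22,0,-0.03,-0.1,0.06,0]]]'

```text
time: 13.63
tool_pos: [0.4975, -0.2263, 0.2059]
tcp_rot: [0.226, 2.576, -0.068]
wrist_force: [1.1, 1.3, 0.1]
width: 0.004
grip_force: 0.0
```

Call:
play_rows --moves '[[[0,-0.22,0,-0.02,-0.1,0.06,0],[0,0,0,0,0,0,0],[0,0,0,0,0,0,0],[0,0,0,0,0,0,0]]]'

```text
time: 13.97
tool_pos: [0.5006, -0.2332, 0.2021]
tcp_rot: [0.217, 2.496, -0.068]
wrist_force: [1.5, -0.3, 0.5]
width: -0.001
grip_force: 0.0
```

```bash
python3 -c "
from ped import *
plan([.50,-.231,.11],down(80,38,-10))
plan([.58,-.245,.085],down(80,38,-10))
"
```

```text
t 13.9667 pos [ 0.5006 -0.2332  0.2021] ydir [0.172 0.985 0.003] zdir [ 0.587 -0.1   -0.804] q [-0.66 -0.29  2.34  0.53  0.58 -2.43] F [ 1.5 -0.3  0.5] rot deg [ 0.2 -1.5  0. ] n 3
0 [ 0.002 -0.017  0.   ] before [0.185 0.006 0.245] after [0.187 0.006 0.243]
1 [ 0.002 -0.017  0.   ] before [0.187 0.006 0.243] after [0.189 0.006 0.242]
2 [ 0.002 -0.017  0.   ] before [0.189 0.006 0.242] after [0.192 0.007 0.24 ]
t 13.9667 pos [ 0.5006 -0.2332  0.2021] ydir [0.172 0.985 0.003] zdir [ 0.587 -0.1   -0.804] q [-0.66 -0.29  2.34  0.53  0.58 -2.43] F [ 1.5 -0.3  0.5] rot deg [ 0.2 -1.5  0. ] n 4
0 [ 0.002 -0.013  0.   ] before [0.013 0.004 0.355] after [0.015 0.004 0.355]
1 [ 0.002 -0.013  0.   ] before [0.015 0.004 0.355] after [0.018 0.005 0.355]
2 [ 0.002 -0.013  0.   ] before [0.018 0.005 0.355] after [0.02  0.005 0.354]
3 [ 0.002 -0.013  0.   ] before [0.02  0.005 0.354] after [0.022 0.005 0.354]
```

```bash
python3 -c "
from ped import *
plan([.545,-.239,.13],down(73,38,-17),5)
"
```

```text
t 13.9667 pos [ 0.5006 -0.2332  0.2021] ydir [0.172 0.985 0.003] zdir [ 0.587 -0.1   -0.804] q [-0.66 -0.29  2.34  0.53  0.58 -2.43] F [ 1.5 -0.3  0.5] rot deg [ 4.4 -1.5  5.6] n 5
0 [ 0.031 -0.01   0.039] before [0.014 0.003 0.169] after [0.015 0.006 0.169]
1 [ 0.031 -0.01   0.039] before [0.015 0.006 0.169] after [0.016 0.008 0.169]
2 [ 0.031 -0.01   0.039] before [0.016 0.008 0.169] after [0.017 0.01  0.169]
3 [ 0.031 -0.01   0.039] before [0.017 0.01  0.169] after [0.018 0.013 0.168]
4 [ 0.031 -0.01   0.039] before [0.018 0.013 0.168] after [0.019 0.015 0.168]
```

Call:
play_rows --moves '[[[0.03,-0.01,0.04,0.014,0.004,0.17,0],[0.03,-0.01,0.04,0.015,0.006,0.17,0],[0.03,-0.01,0.04,0.016,0.008,0.17,0],[0.03,-0.01,0.04,0.017,0.01,0.17,0],[0.03,-0.01,0.04,0.018,0.013,0.17,0]]]'

```text
time: 14.38
tool_pos: [0.548, -0.2384, 0.1301]
tcp_rot: [0.367, 2.453, -0.122]
wrist_force: [0.4, 1.2, 0.3]
width: -0.0
grip_force: 0.0
```

Call:
play_rows --moves '[[[0,0,0,0,0,0,0],[0,0,0,0,0,0,0],[0,0,0,0,0,0,0]]]'

```text
time: 14.63
tool_pos: [0.5465, -0.2383, 0.13]
tcp_rot: [0.366, 2.455, -0.122]
wrist_force: [0.3, -0.7, 0.4]
width: 0.001
grip_force: 0.0
```

```bash
python3 -c "
from ped import *
plan([.58,-.245,.085],down(73,38,-17))
"
```

```text
t 14.6333 pos [ 0.5465 -0.2383  0.13  ] ydir [0.29  0.957 0.003] zdir [ 0.59  -0.176 -0.788] q [-0.54 -0.11  2.36  0.58  0.29 -2.32] F [ 0.3 -0.7  0.4] rot deg [ 0.2  0.  -0. ] n 2
0 [ 0.004  0.001 -0.   ] before [0.005 0.016 0.282] after [0.005 0.017 0.282]
1 [ 0.004  0.001 -0.   ] before [0.005 0.017 0.282] after [0.005 0.017 0.282]
```

```bash
python3 -c "
from ped import *
plan([.55,-.24,.13],down(80,35,-22),5)
"
```

```text
t 14.6333 pos [ 0.5465 -0.2383  0.13  ] ydir [0.29  0.957 0.003] zdir [ 0.59  -0.176 -0.788] q [-0.54 -0.11  2.36  0.58  0.29 -2.32] F [ 0.3 -0.7  0.4] rot deg [ 2.9  3.4 -8. ] n 5
0 [ 0.02   0.023 -0.056] before [-0.006 -0.001  0.005] after [-0.006 -0.001  0.005]
1 [ 0.02   0.023 -0.056] before [-0.006 -0.001  0.005] after [-0.006 -0.001  0.005]
2 [ 0.02   0.023 -0.056] before [-0.006 -0.001  0.005] after [-0.006 -0.001  0.005]
3 [ 0.02   0.023 -0.056] before [-0.006 -0.001  0.005] after [-0.006 -0.002  0.005]
4 [ 0.02   0.023 -0.056] before [-0.006 -0.002  0.005] after [-0.006 -0.002  0.005]
```

Call:
play_rows --moves '[[[0.04,0.04,0,-0.005,0,0.005,0],[0.04,0.04,0,-0.005,0,0.005,0],[0.02,0.03,-0.06,-0.005,0,0.005,0],[0,0,-0.1,-0.005,0,0.005,0],[0,0,-0.1,-0.005,0,0.005,0]]]'

```text
time: 15.05
tool_pos: [0.5497, -0.2402, 0.1307]
tcp_rot: [0.231, 2.534, -0.229]
wrist_force: [0.1, -0.2, 0.2]
width: -0.001
grip_force: 0.0
```

Call:
play_rows --moves '[[[0,0,0,0,0,0,0],[0,0,0,0,0,0,0],[0,0,0,0,0,0,0]]]'

```text
time: 15.3
tool_pos: [0.5485, -0.2399, 0.129]
tcp_rot: [0.237, 2.535, -0.227]
wrist_force: [-0.4, -0.7, 0.3]
width: 0.001
grip_force: 0.0
```

```bash
python3 -c "
from ped import *
plan([.579,-.245,.085],down(80,35,-22),4)
"
```

```text
t 15.3 pos [ 0.5485 -0.2399  0.129 ] ydir [ 0.218  0.97  -0.11 ] zdir [ 0.533 -0.213 -0.819] q [-0.49 -0.09  2.32  0.21  0.31 -2.05] F [-0.4 -0.7  0.3] rot deg [ 0.1  0.  -0.7] n 4
0 [ 0.001  0.    -0.006] before [-0.002  0.016  0.133] after [-0.002  0.016  0.133]
1 [ 0.001  0.    -0.006] before [-0.002  0.016  0.133] after [-0.002  0.016  0.133]
2 [ 0.001  0.    -0.006] before [-0.002  0.016  0.133] after [-0.002  0.016  0.133]
3 [ 0.001  0.    -0.006] before [-0.002  0.016  0.133] after [-0.002  0.017  0.133]
```

Call:
play_rows --moves '[[[0,0,0,0,0.016,0.133,0],[0,0,0,0,0.016,0.133,0],[0,0,0,0,0.016,0.133,0],[0,0,0,0,0.016,0.133,0],[0,0,0,0,0,0,0]]]'

```text
time: 15.72
tool_pos: [0.5774, -0.2442, 0.0815]
tcp_rot: [0.237, 2.54, -0.225]
wrist_force: [-0.6, 1.3, -0.7]
width: 0.002
grip_force: 0.0
```

Call:
play_rows --moves '[[[0,0,0,0,0,0,0],[0,0,0,0,0,0,0]]]'

```text
time: 15.88
tool_pos: [0.5778, -0.2446, 0.084]
tcp_rot: [0.236, 2.537, -0.226]
wrist_force: [0.0, 0.1, 0.7]
width: -0.002
grip_force: 0.0
```

```bash
python3 -c "
from ped import *
s=bot.read_state(); C=R.from_rotvec(s['tcp_rot'])
plan([.579,-.245,.065],C,4); plan([.579,-.245,.04],C,5)
c=cam('scene'); cv2.imwrite('pics/s6.png',cv2.resize(c['image'][200:310,175:300,::-1],(680,598)))
"
```

```text
t 15.8833 pos [ 0.5778 -0.2446  0.084 ] ydir [ 0.217  0.97  -0.11 ] zdir [ 0.532 -0.212 -0.82 ] q [-0.47  0.04  2.3   0.26  0.2  -2.09] F [0.  0.1 0.7] rot deg [0. 0. 0.] n 4
0 [0. 0. 0.] before [0.024 0.005 0.041] after [0.024 0.005 0.041]
1 [0. 0. 0.] before [0.024 0.005 0.041] after [0.024 0.005 0.041]
2 [0. 0. 0.] before [0.024 0.005 0.041] after [0.024 0.005 0.041]
3 [0. 0. 0.] before [0.024 0.005 0.041] after [0.024 0.005 0.041]
t 15.8833 pos [ 0.5778 -0.2446  0.084 ] ydir [ 0.217  0.97  -0.11 ] zdir [ 0.532 -0.212 -0.82 ] q [-0.47  0.04  2.3   0.26  0.2  -2.09] F [0.  0.1 0.7] rot deg [0. 0. 0.] n 5
0 [0. 0. 0.] before [0.047 0.009 0.074] after [0.047 0.009 0.074]
1 [0. 0. 0.] before [0.047 0.009 0.074] after [0.047 0.009 0.074]
2 [0. 0. 0.] before [0.047 0.009 0.074] after [0.047 0.009 0.074]
3 [0. 0. 0.] before [0.047 0.009 0.074] after [0.047 0.009 0.074]
4 [0. 0. 0.] before [0.047 0.009 0.074] after [0.047 0.009 0.074]
```

View pics/s6.png

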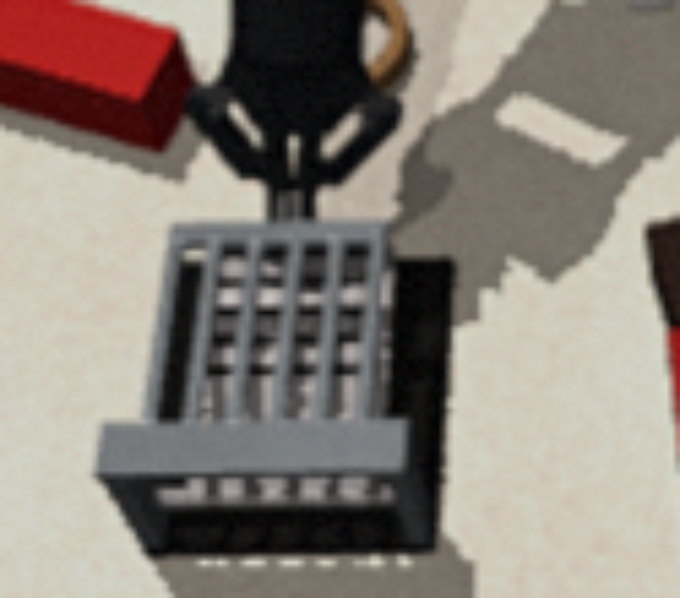

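The picture shows the shut fingers entering at the mid-front of the grid at (290,205), with the gripper body clear. I'll press straight down.

Call:
play_rows --moves '[[[0,0,0,0.028,0.005,0.041,0],[0,0,0,0.028,0.005,0.041,0],[0,0,0,0.028,0.005,0.041,0],[0,0,0,0.028,0.005,0.041,0],[0,0,0,0,0,0,0]]]'

```text
time: 16.35
tool_pos: [0.5777, -0.2447, 0.0628]
tcp_rot: [0.236, 2.537, -0.227]
wrist_force: [-0.4, 0.9, 3.8]
width: 0.001
grip_force: 1.7
```

Call:
play_rows --moves '[[[0,0,0,0.028,0.005,0.041,0],[0,0,0,0.028,0.005,0.041,0],[0,0,0,0.028,0.005,0.041,0],[0,0,0,0,0,0,0]]]'

```text
time: 16.68
tool_pos: [0.5787, -0.2454, 0.0492]
tcp_rot: [0.236, 2.535, -0.228]
wrist_force: [-0.7, 0.7, 6.4]
width: 0.002
grip_force: 3.3
```

```bash
python3 -c "
from ped import *
s=bot.read_state(); C=R.from_rotvec(s['tcp_rot'])
plan([.579,-.245,.035],C,1)"
```

```text
t 16.6833 pos [ 0.5787 -0.2454  0.0492] ydir [ 0.217  0.97  -0.111] zdir [ 0.533 -0.213 -0.819] q [-0.47  0.11  2.31  0.43  0.12 -2.27] F [-0.7  0.7  6.4] rot deg [0. 0. 0.] n 1
0 [0. 0. 0.] before [0.077 0.02  0.117] after [0.077 0.02  0.117]
```

Call:
play_rows --moves '[[[0.02,0.05,0,0.014,0.003,0.02,0],[0.02,0.05,0,0.014,0.003,0.02,0],[0,0.04,0,0.014,0.003,0.02,0],[0,0,0,0,0,0,0]]]'

```text
time: 17.02
tool_pos: [0.5793, -0.2452, 0.0436]
tcp_rot: [0.251, 2.596, -0.245]
wrist_force: [-4.4, 0.3, 8.3]
width: 0.0
grip_force: 3.9
```

```bash
python3 -c "
from ped import *
s=bot.read_state(); C=R.from_rotvec(s['tcp_rot'])
plan([.579,-.245,.036],C,1)"
```

```text
t 17.0167 pos [ 0.5793 -0.2452  0.0436] ydir [ 0.224  0.967 -0.125] zdir [ 0.477 -0.221 -0.851] q [-0.44  0.13  2.27  0.03  0.18 -1.85] F [-4.4  0.3  8.3] rot deg [0. 0. 0.] n 1
0 [0. 0. 0.] before [0.041 0.011 0.063] after [0.041 0.011 0.063]
```

Call:
play_rows --moves '[[[0,0.02,0,0.016,0.004,0.025,0],[0,0,0,0.016,0.004,0.025,0],[0,0,0,0.01,0.003,0.017,0],[0,0,0,0,0,0,0]]]'

```text
time: 17.35
tool_pos: [0.5791, -0.2452, 0.0357]
tcp_rot: [0.254, 2.604, -0.244]
wrist_force: [-3.2, -0.1, 9.2]
width: -0.001
grip_force: 4.7
```

Call:
play_rows --moves '[[[0,0,0,0.01,0.003,0.017,0],[0,0,0,0,0,0,0],[0,0,0,0,0,0,0]]]'

```text
time: 17.6
tool_pos: [0.5792, -0.2452, 0.0345]
tcp_rot: [0.254, 2.604, -0.244]
wrist_force: [-7.5, 1.8, 14.0]
width: 0.002
grip_force: 7.0
```

```bash
python3 -c "
from ped import *
s=bot.read_state(); C=R.from_rotvec(s['tcp_rot'])
plan([.579,-.245,.030],C,1)"
```

```text
t 17.6 pos [ 0.5792 -0.2452  0.0345] ydir [ 0.225  0.966 -0.125] zdir [ 0.47  -0.22  -0.855] q [-0.44  0.15  2.27  0.01  0.17 -1.83] F [-7.5  1.8 14. ] rot deg [0. 0. 0.] n 1
0 [0. 0. 0.] before [0.025 0.007 0.037] after [0.025 0.007 0.037]
```

Call:
play_rows --moves '[[[0,0,0,0.01,0.003,0.017,0],[0,0,0,0,0,0,0],[0,0,0,0,0,0,0],[0,0,0,0,0,0,0],[0,0,0,0,0,0,0]]]'

```text
time: 18.02
tool_pos: [0.5794, -0.2452, 0.0338]
tcp_rot: [0.254, 2.603, -0.245]
wrist_force: [-14.3, 4.8, 25.0]
width: 0.0
grip_force: 13.2
```

```bash
python3 -c "
from ped import *
c=cam('scene'); t=cloud(c).reshape(-1,3); d=t[:,:2]-O; a=d@u; b=d@v
k=(abs(b)<.05)&(a>-.055)&(a<.06)&(t[:,2]<.08)&(t[:,2]>.018); q=np.c_[a[k],t[k][:,2]]
f=np.polyfit(q[:,0],q[:,1],1)
for _ in range(5):
  r=abs(np.polyval(f,q[:,0])-q[:,1]); f=np.polyfit(*q[r<max(.004,np.median(r))].T,1)
print(k.sum(),f, np.arctan(f[0]))
"
```

```text
395 [0.0287722  0.03459232] 0.028764265684312933
```

The tread slope has turned through about 0.21 rad and the force rose to 25 N within 0.7 mm, so the pedal is at its stop. I'll hold it, then release.

Call:
play_rows --moves '[[[0,0,0,0,0,0,0],[0,0,0,0,0,0,0],[0,0,0,0,0,0,0],[0,0,0,0,0,0,0],[0,0,0,0,0,0,0]]]'

```text
time: 18.48
tool_pos: [0.5794, -0.2452, 0.0337]
tcp_rot: [0.254, 2.603, -0.245]
wrist_force: [-14.3, 4.8, 26.1]
width: 0.003
grip_force: 13.1
```

Call:
play_rows --moves '[[[0,0,0,0,0,0,0],[0,0,0,0,0,0,0],[0,0,0,0,0,0,0],[0,0,0,0,0,0,0],[0,0,0,-0.04,-0.01,-0.07,0]]]'

```text
time: 18.9
tool_pos: [0.5791, -0.2451, 0.0404]
tcp_rot: [0.254, 2.603, -0.244]
wrist_force: [-0.9, -0.1, 7.9]
width: 0.0
grip_force: 3.6
```

Call:
play_rows --moves '[[[0,0,0,-0.05,-0.012,-0.085,0],[0,0,0,-0.05,-0.012,-0.085,0],[0,0,0,-0.05,-0.012,-0.085,0],[0,0,0,-0.03,0,-0.1,0],[0,0,0,0,0,-0.15,0]]]'

```text
time: 19.32
tool_pos: [0.5673, -0.2384, 0.0899]
tcp_rot: [0.255, 2.612, -0.241]
wrist_force: [0.2, -0.4, 0.1]
width: 0.003
grip_force: 0.0
```

Call:
play_rows --moves '[[[0,0,0,0,0,-0.25,0],[0,0,0,0,0,-0.25,0],[0,0,0,0,0,-0.25,0],[0,0,0,0,0,-0.2,0],[0,0,0,0,0,0,0]]]'

```text
time: 19.73
tool_pos: [0.5239, -0.218, 0.1755]
tcp_rot: [0.254, 2.605, -0.244]
wrist_force: [0.3, -0.7, 0.1]
width: -0.002
grip_force: 0.0
```

Call:
play_rows --moves '[[[0,0,0,0,0,0,0],[0,0,0,0,0,0,0],[0,0,0,0,0,0,0],[0,0,0,0,0,0,0]]]'

```text
time: 20.07
tool_pos: [0.5233, -0.2179, 0.17]
tcp_rot: [0.255, 2.612, -0.241]
wrist_force: [-0.0, 0.1, -0.2]
width: 0.001
grip_force: 0.0
```

```bash
python3 -c "
from ped import *
c=cam('scene'); P=cloud(c); t=P.reshape(-1,3); d=t[:,:2]-O; a=d@u; b=d@v
k=(abs(b)<.05)&(a>-.078)&(a<-.055)&(t[:,2]<.08)&(t[:,2]>.018); print('tread z',np.median(t[k][:,2]),k.sum())
fit('scene',.105,.13,r=.085)
for n in('scene','top'):
  t=cloud(cam(n)).reshape(-1,3)
  m=(t[:,2]>.121)&(t[:,2]<.13)&(t[:,0]<.585)&(t[:,0]>.5)&(t[:,1]>.19)&(t[:,1]<.40); q=t[m]; print('door',m.sum(),np.polyfit(q[:,1],q[:,0],1))
fit('top',.112,.122,r=.085)
print(bot.read_state())
"
```

```text
tread z 0.06003911151497336 94
scene 679 plane [-0.038  0.004  0.117] ((647.5914916992188, 277.496337890625), (130.23382568359375, 60.33028793334961), 88.41214752197266) bbox [0.618 0.212 0.105] [0.678 0.343 0.125]
door 199 [0.00179341 0.55750515]
door 209 [-0.00635223  0.55986559]
top 490 plane [0.005 0.    0.116] ((647.3300170898438, 277.7480773925781), (57.33744812011719, 127.17662048339844), 0.7245938181877136) bbox [0.619 0.214 0.112] [0.677 0.341 0.122]
{'time': 20.3167, 'q': array([-0.4393511 , -0.19972558,  2.29353778,  0.0029578 ,  0.50765299,
       -1.81789037]), 'joint_vel': array([ 0.00065621, -0.00578697, -0.00335014, -0.00110889,  0.00088408,
        0.00099928]), 'joint_torque': array([ 1.38388550e-03, -2.47641903e+01, -3.59636915e+01,  6.32486801e-03,
       -2.73886710e+00,  1.12698631e-04]), 'tool_pos': array([ 0.52398341, -0.21820057,  0.17139313]), 'tcp_rot': array([ 0.2545007 ,  2.60947713, -0.24159044]), 'wrist_force': array([-0.12150238,  0.86940275, -0.29615044]), 'torque': array([ 0.1400112 ,  0.25266024, -0.06477357]), 'grip_force': 0.0, 'width': 0.0006016622959156869}
```

```bash
python3 -c "
from workcell import bot
print(bot.finish_job())"
```

```text
the job is handed in; nothing more can be done
None
```

The job is handed in (no verdict was shown). The last camera check put the carton square on the pad, about 2 mm and 3 mm off centre, with the door shut within about 0.006 rad. The pedal was held at its stop for about 1.3 s and came back up, and the arm was clear of everything.

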